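# Stamp a movement frame in the guarded pedal press

## Robot

A 6-joint arm with a two-finger parallel gripper is mounted at the origin on the work surface. World frame = base frame: x ahead of the robot, y to its left, z up, the work surface at z = 0. Lengths are in m, angles in rad, forces in N, time in s.
With the tool pointing down it reaches from about 0.325 to 0.85 m from the base axis. Payload 4.4 kg.
Tool frame: the origin (TCP) lies midway between the tips of the shut fingers; the grasp point (between the pads) lies 19 mm behind it; z points along the fingers, y is the line along which they close (so a half turn about z gives the same grasp; the last joint's range is limited). The gripper opens to 94 mm and grips with 3 to 60 N. Pads are 16 mm wide; open, the fingers measure 119 mm over their backs; the gripper's body (75 mm by 177 mm) begins 78 mm behind the grasp point.
Start: joints at [-1.385, 0.207, 1.542, -0, 1.393, -0.15], TCP at [0.189, -0.543, 0.205] pointing down, gripper open.
Joint ranges: [-2.73, 2.73], [-0.86, 2.22], [0.23, 2.46], [-1.11, 4.25], [0.08, 2.63], [-2.82, 2.82]. Speed limits (rad/s): [2.79, 2.79, 3.14, 3.14, 3.14, 3.14].

## Interface

Orientations are given as a rotation vector (axis times angle).
In Python, from plant import get_state, vision, workorder, recognise, masks_of gives the robot as it stands.
- The arm moves only by the tool drive_tool, never from a script. Its argument "rows" is a list of rows, each a list of 7 numbers: the shift along the tool's x, y, z each as a share of 800 mm, from -1 to 1, then the turn, a rotation vector about the tool's x, y, z each as a share of 30 degrees, from -1 to 1, then the closure, from -1 (fully open) to 1 (shut). In form: [[dx, dy, dz, wx, wy, wz, grip], ...]. A call has 1 to 20 rows; each row is the pose to reach, as a shift and turn from the pose commanded when the call began, along the tool's axes at that moment; what a row does not reach only later rows make up. A row lasts 1/12 s, in which the tool goes at most 41.7 mm and 7.16 degrees, less where a joint would pass 70% of its speed; a pose out of reach is approached as far as the arm can. A call with a number of a shift or a turn outside -1 to 1 is refused whole. A call with a gripper value outside its range is refused whole. The fingers move at their own pace and stop on an object; the grip force is fixed at half the most. Time passes only in rows, so rows that repeat a pose let the fingers close. It gives the time, the measured TCP pose, the force, the opening and the grip force at its end, in the units of the state.
- get_state(): the state, without advancing time (a new reading comes with each control period).
- vision.capture(name): name is "scene" or "top" or "wrist"; returns the picture (400x640x3 uint8, red, green, blue); there is no depth.
- vision.camera_model(name): a dict with "camera_matrix" (3x3 intrinsics, pixels), "R" (3x3) and "t" (3): a world point X has camera coordinates R X + t. Camera axes: x right, y down, z forward; pixel columns grow to the right and rows downward; lengths in m; the calibration is good to about 2 mm. The wrist camera is an equidistant fisheye: a pixel r from the principal point sees the ray r / f radians off the axis. A picture is of the moment at which its call begins: read the wrist's pose just before it. camera_model takes no time and is no camera call; for the wrist camera it gives the pose at the moment of the call.
- workorder.job_done(): hands the job in; it is judged then, once.
Trained networks look in the newest picture that a camera, given by its name, has taken for a name from the list of things; names that differ only in an ending like _2 or _b are one class to them, and where a whole thing is asked for, a point or a joint stands for the part that bears it (a point fixed in the world has none). Each returns a list of dicts, best first, with "score" (0 to 1); they miss things now and then, are a little off and sometimes report something else, mostly with a low value. They report only what shows in the picture. A call takes as long as a camera call. They do not tell look-alikes from the thing itself.
- recognise(camera, label): "box" ([left, top, width, height] in pixels, round what is visible of it).
- masks_of(camera, label): "region" (400x640 bool, what is visible of it) and "box" ([left, top, width, height] in pixels, round what is visible of it).
The state is a dict: "t": time; "joint_positions": joint angles; "joint_vel": joint speeds; "joint_efforts": joint torques, N m; "position": TCP position; "ee_rot": TCP orientation; "force": force on the tool from outside, world axes, zero at the start; "moment": the same for the moment, N m; "gripper_width": finger opening in m; "finger_force": force on a finger pad.
Only numpy, scipy, OpenCV 4.12 (cv2) and the standard library are available. Lean on these libraries where they do the work, as an engineer would, in place of code of your own. Each camera call takes 0.05 s, during which the arm holds its last target. There are 200 camera calls.

## Task

Slide the press guard open, then draw the low, flat-topped brass movement frame out of the slotted stand and stand it upright on the cork mat; let go and take it again so that it can go into the press. Push it in tall end first until it is fully home against the back stop, slide the guard fully shut, and only then press the spring pedal all the way down to its stop, hold it there for a good half second and let it come back up. Do not ram the pedal or tip the frame over, and leave the other things where they are.

Things in the scene. Friction and masses are not known exactly. Their poses are not given: they have to be found in the camera images.
- frame: The work: brass frame of two upright plates, 140 mm long (x), 30 mm thick (y, the width to grip), with a step: flat-topped head 60 mm high over x 0 to +70 mm, tail 32 mm high over x -70 to 0. 0.25 kg. Origin: centre of the underside, below the step; z up. Starts upright in one of the three slots, head to the mouth, tail under the keeper. Its head is the lowest of the three frames' and flat-topped
- frame_head (a point): Point on the frame at the middle of the head, x +35 mm, 40 mm above the underside
- frame_tail (a point): Point on the frame's tail, x -45 mm, 22 mm above the underside: where to grip it for the press
- stand: Fixed slotted beech stand, 160 x 200 mm. Origin: centre, at table height; -x points out of its mouth. Slots along x at y -65, 0, +65: floor 10 mm high, 37 mm wide, rib tops 24 mm high. A keeper board over x +5 to +85 (underside 51, top 61 mm high) covers the tails: raise the frame by at most 5 mm, draw it towards -x by 80 mm, then lift
- mat: Fixed cork mat, 100 x 190 x 4 mm (its x, y, z), the free place for standing the frame down. Origin: centre of the underside; its top is 4 mm above the table
- press: Fixed grey bench press. Origin at table height; -x points out of its front. Base plate top 10 mm high. The press head (underside 105, top 185 mm high, 90 mm wide, with a 215 mm high cap) overhangs from x +20 back: no room for a gripper, so hold the frame by its tail. In front an enclosure of clear panels 75 mm high: sides at y -90 and +90, x -85 to +20, guard door in the plane x -100
- press_nest (a point): Where the frame's origin lies when fully home: press x +5, y 0, 10 mm above the table. Axes as the press: frame x along nest x, tail towards -x. The channel runs along x, 37 mm wide between cheeks 28 mm high, from press x 0 (with a flared mouth from x -23) to the back stop at x +75
- door (a joint): Guard door: clear panel 164 mm wide, 75 mm high, on a track (top 10 mm above the table) across the press's front. 0 = fully shut, 0.155 m = fully open; it slides towards the press's -y as the value grows. It starts partly open and takes about 2 N to slide
- door_knob (a point): Top centre of the door's black knob, an upright post 18 mm in diameter and 35 mm tall on the middle of the door's top edge; its top is 110 mm above the table
- pedal (a joint): Spring pedal angle: 0 = up at rest, 0.30 rad = down on its stop (the free end then lies about level). It needs about 5 to 6 N at the pad to start and 10 to 12 N at the stop, and springs back when released. It drives the press's ram
- pedal_pad (a point): Centre of the ribbed rubber pad on the pedal's upper face, 95 mm from the hinge and 28 mm from the free end. At rest its height is about 70 mm; it drops about 28 mm to the stop
- pedal_base: Fixed steel base of the pedal, 150 x 80 x 8 mm. Origin: centre of the underside; hinge axis along y at x +55 mm, 35 mm above the table; the pedal, 58 mm wide and 120 mm long, points from the hinge to -x
- tall_frame: Bystander: brass frame with a taller rectangular head, 82 mm high, 95 mm long, 30 mm thick, in another slot. Origin as for the frame
- round_frame: Bystander: brass frame with a round-topped head, 76 mm high, 95 mm long, 30 mm thick, in another slot. Origin as for the frame
- bird_platform: Bystander: green-painted pine bird platform, 100 x 60 mm, 34 mm high, lying. Origin: centre of the underside
- pinion: Bystander: steel pinion standing on its gear, 58 mm in diameter, 70 mm high. Origin: centre of the underside
- hook0: Bystander: nickel weight hook lying flat, 105 mm long. Origin in the middle of its shank
- hook1: Bystander: a second nickel weight hook lying flat, 105 mm long. Origin in the middle of its shank
- guide: Bystander: turned cherry pendulum guide, standing, 50 mm foot, 90 mm high. Origin: centre of the underside
Things that resemble listed ones, but are neither listed nor needed, are in the scene too. Several things have the shape of the mat; the one meant has the colours described above.

How it is judged:
By the outcome, as a careful person would: the job done as asked, in the order asked, and still so for the second after the job is handed in, with the robot touching nothing.
It also fails if it takes over 72 s, if anything falls off the work surface, if the arm or the gripper's body presses on something with over 40 N, if the wrist force passes 120 N, or if a joint passes its speed limit or range.

## Working session

There is one attempt and no reset: what is moved stays moved. The work goes in short steps, Python scripts to look and compute and a tool call to move; the robot and the scene stay as the last step left them, time stands still between calls to the robot, and variables do not carry over. Pictures are saved under pics/ and viewed, at most 12 in all, crops included, and the job is handed in when it is done.

Besides the shell and the picture viewer there is one more tool, called after "Call:" in YAML: its name, and indented under it one key for each argument. drive_tool: Moves the arm, as the interface text tells. Shift numbers are shares of 800 mm and turn numbers shares of 30 degrees, none past 1 either way. Its arguments: {"type":"object","properties":{"rows":{"type":"array","items":{"type":"array","items":{"type":"number"}}}},"required":["rows"]}

```bash
mkdir -p pics; ls
cat > h.py <<'E'
import numpy as np,cv2
from plant import get_state,vision,workorder,recognise,masks_of
from scipy.spatial.transform import Rotation as Ro
def ray(m,p,name):
    K=np.array(m['camera_matrix']);R=np.array(m['R']);t=np.array(m['t'])
    x=(p[0]-K[0,2])/K[0,0];y=(p[1]-K[1,2])/K[1,1]
    if name=='wrist':
        r=np.hypot(x,y);d=np.array([np.sin(r)*x/max(r,1e-9),np.sin(r)*y/max(r,1e-9),np.cos(r)])
    else: d=np.array([x,y,1.])
    return -R.T@t,R.T@d
def atz(m,p,z,name='top'):
    o,d=ray(m,p,name);return o+d*(z-o[2])/d[2]
def proj(m,X,name='top'):
    c=np.array(m['R'])@np.array(X,float)+np.array(m['t']);K=np.array(m['camera_matrix'])
    if name=='wrist':
        r=np.hypot(c[0],c[1]);a=np.arctan2(r,c[2]);v=np.array([c[0]/r*a,c[1]/r*a])
    else: v=c[:2]/c[2]
    return np.array([K[0,0]*v[0]+K[0,2],K[1,1]*v[1]+K[1,2]])
E
python3 - <<'E'
from h import *
for n in ['top','scene']:
    im=vision.capture(n);cv2.imwrite(f'pics/{n}0.png',im[:,:,::-1]);np.save(f'{n}0.npy',im)
    m=vision.camera_model(n);print(n,np.round(-np.array(m['R']).T@m['t'],3),np.round(m['R'],3).tolist(),m['camera_matrix'])
    if n=='top':
        for l in ['frame','stand','mat','press','door','door_knob','pedal','pedal_pad','pedal_base','tall_frame','round_frame','bird_platform','pinion','hook0','guide']:
            r=recognise(n,l);print(l,[(round(a['score'],2),np.round(a['box']).tolist()) for a in r[:4]])
    cv2.imwrite(f'pics/{n}0b.png',cv2.resize(im[:,:,::-1],(800,500),interpolation=cv2.INTER_CUBIC))
print(get_state())
E
```

```text
pics
top [ 0.227 -0.045  1.155] [[0.025, -1.0, -0.003], [-0.97, -0.024, -0.241], [0.241, 0.009, -0.971]] [[416.02067392   0.         321.90023194]
 [  0.         416.02067392 204.69476299]
 [  0.           0.           1.        ]]
frame [(0.72, [395.0, 213.0, 32.0, 15.0])]
stand [(0.74, [392.0, 182.0, 70.0, 77.0])]
mat [(0.75, [387.0, 307.0, 75.0, 41.0]), (0.69, [298.0, 204.0, 68.0, 37.0])]
press [(0.86, [132.0, 141.0, 136.0, 113.0])]
door [(0.83, [245.0, 179.0, 18.0, 59.0]), (0.3, [312.0, 134.0, 36.0, 50.0])]
door_knob [(0.62, [396.0, 210.0, 35.0, 17.0]), (0.59, [245.0, 181.0, 15.0, 60.0])]
pedal []
pedal_pad [(0.95, [319.0, 140.0, 25.0, 34.0])]
pedal_base [(0.56, [313.0, 135.0, 34.0, 51.0]), (0.56, [194.0, 134.0, 18.0, 15.0])]
tall_frame [(0.67, [400.0, 230.0, 27.0, 23.0])]
round_frame [(0.62, [398.0, 186.0, 29.0, 21.0])]
bird_platform [(0.56, [336.0, 249.0, 42.0, 27.0])]
pinion [(0.77, [192.0, 134.0, 21.0, 19.0]), (0.75, [132.0, 138.0, 136.0, 118.0]), (0.43, [284.0, 254.0, 40.0, 19.0]), (0.32, [336.0, 250.0, 40.0, 27.0])]
hook0 [(0.69, [283.0, 252.0, 39.0, 21.0]), (0.6, [381.0, 1
[... 318 characters left out ...]
       ]]
{'t': 0.85, 'joint_positions': array([-1.38550558e+00,  2.06544345e-01,  1.54145522e+00,  6.53494418e-06,
        1.39348828e+00, -1.50480968e-01]), 'joint_vel': array([ 0.0019546 ,  0.00024587, -0.00050159, -0.00043224, -0.00145106,
        0.00115451]), 'joint_efforts': array([-2.29348734e-04, -3.70857346e+01, -2.81760854e+01,  6.96650567e-02,
        2.74938036e-02, -2.61025087e-05]), 'position': array([ 0.18946928, -0.54292257,  0.20549959]), 'ee_rot': array([3.09731971e+00, 5.24935537e-01, 1.29675526e-05]), 'force': array([ 0.19186918, -0.25061975,  0.134453  ]), 'moment': array([-0.0377523 , -0.01784357,  0.01709564]), 'finger_force': 0.0, 'gripper_width': 0.0940448502738253}
```

View pics/top0b.png

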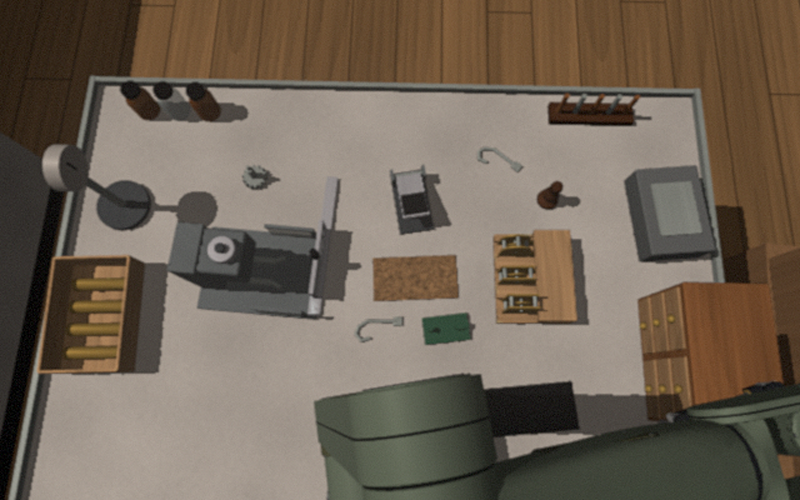

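View pics/scene0b.png

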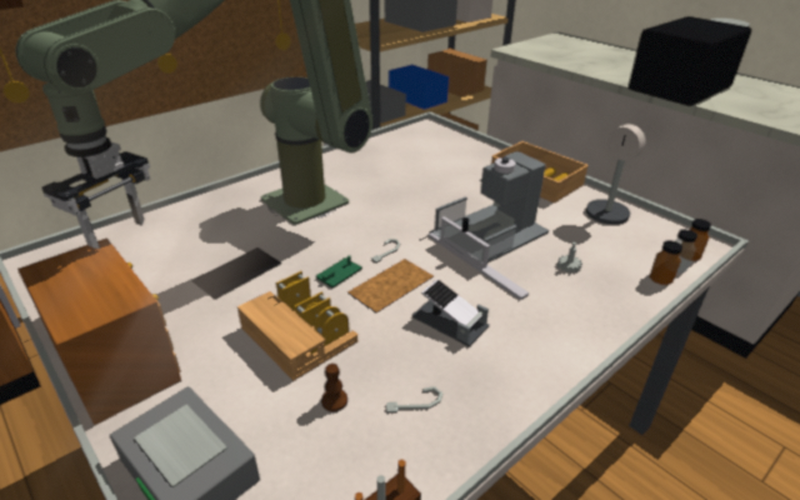

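The top view has the stand at (535,277) with its mouth to the left (+y), the mat at (415,277) (brown cork; the black one at (533,408) isn't it), the press at (260,265) with its front to the right, the door knob near (315,255) and the pedal at (411,195). There are three frames in the slots, at (515,243), (517,273) and (520,302). The scene view suggests round, low flat and tall in that order, so the middle one fits; I'll confirm it with crops.

Run:
```python
from h import *
t=np.load('top0.npy')[:,:,::-1];s=np.load('scene0.npy')[:,:,::-1]
def c(im,x,y,w,h,W,H): return cv2.resize(im[y:y+h,x:x+w],(W,H),interpolation=cv2.INTER_CUBIC)
o=np.zeros((600,800,3),np.uint8)
o[:300,:300]=c(t,390,180,75,75,300,300)      #x4
o[:300,300:800]=c(s,180,205,125,75,500,300)   #x4
o[300:,:400]=c(t,150,135,133,100,400,300)   #x3
o[300:,400:600]=c(t,305,125,50,75,200,300)  #x4
o[300:,600:]=c(s,320,215,80,120,200,300)    #x2.5
cv2.imwrite('pics/c1.png',o)
m=vision.camera_model('top')
for l,z in [('frame',.07),('stand',.02),('mat',.004),('pedal_base',.03),('pedal_pad',.07)]:
    r=masks_of('top',l)
    for a in r[:2]:
        q=np.argwhere(a['region'])[:,::-1].astype(np.float32);(cx,cy),wh,an=cv2.minAreaRect(q)
        B=cv2.boxPoints(((cx,cy),wh,an));print(l,round(a['score'],2),np.round([atz(m,b,z)[:2] for b in B],3).tolist(),np.round(atz(m,(cx,cy),z),3))
```

```text
frame 0.89 [[0.483, -0.236], [0.488, -0.316], [0.443, -0.317], [0.437, -0.237]] [ 0.463 -0.276  0.07 ]
stand 0.63 [[0.572, -0.233], [0.587, -0.419], [0.37, -0.419], [0.356, -0.241]] [ 0.469 -0.328  0.02 ]
stand 0.46 [[0.566, -0.252], [0.568, -0.332], [0.515, -0.33], [0.513, -0.251]] [ 0.54  -0.291  0.02 ]
mat 0.97 [[0.508, 0.037], [0.52, -0.155], [0.42, -0.159], [0.408, 0.029]] [ 0.464 -0.062  0.004]
mat 0.57 [[0.431, -0.261], [0.433, -0.339], [0.391, -0.338], [0.389, -0.26]] [ 0.411 -0.3    0.004]
pedal_base 0.77 [[0.704, 0.001], [0.72, -0.078], [0.571, -0.103], [0.556, -0.027]] [ 0.637 -0.052  0.03 ]
pedal_pad 0.98 [[0.678, -0.014], [0.69, -0.071], [0.592, -0.088], [0.581, -0.032]] [ 0.635 -0.051  0.07 ]
```

View pics/c1.png

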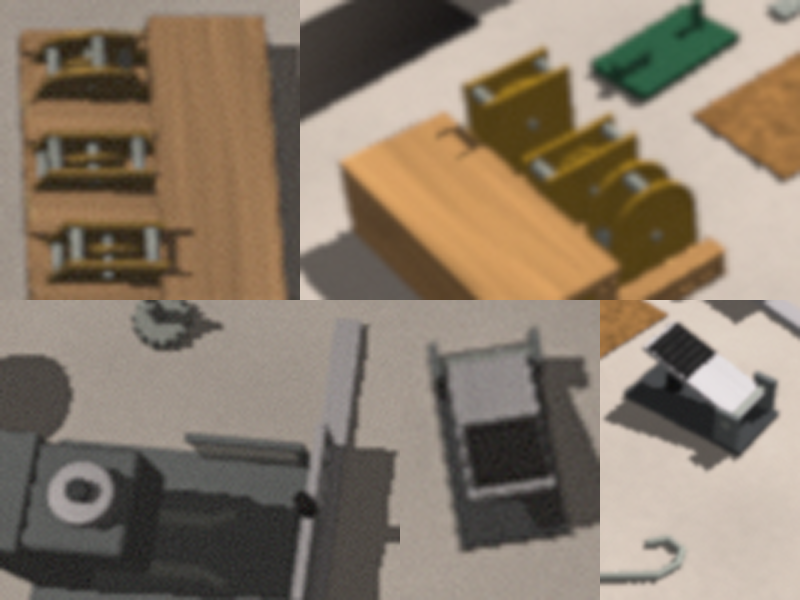

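The three frames in the top picture are: (412,195) round-topped; (414,220) low and flat; (415,243) tall and rectangular. The middle one fits the description, because the crop shows its flat head lowest between the taller rectangular one and the round one. The pad is at the near (-x) end of the pedal. The knob is near full-res (252,203).

Run:
```python
from h import *
m=vision.camera_model('top')
P=lambda x,y,ox,oy,s:(ox+x/s,oy+y/s)
def pr(n,p,z): print(n,np.round(p,1),np.round(atz(m,p,z),3))
pr('knob',P(305,203,150,135,3),.11)
pr('track far L',P(340,20,150,135,3),.01);pr('track far R',P(368,22,150,135,3),.01)
pr('doortop far',P(326,130,150,135,3),.075);pr('doortop near',P(298,300,150,135,3),.075)
pr('cap',P(80,192,150,135,3),.215)
pr('keeper FL',P(149,20,390,180,4),.061);pr('keeper FR',P(263,17,390,180,4),.061);pr('keeper nearL',P(165,298,390,180,4),.061)
pr('stand front far',P(20,33,390,180,4),.024);pr('stand front near',P(28,298,390,180,4),.024)
pr('frame head front',P(38,165,390,180,4),.07)
pr('frame topedge far L',P(42,137,390,180,4),.07);pr('far R',P(155,137,390,180,4),.07)
pr('near L',P(35,187,390,180,4),.07);pr('near R',P(152,187,390,180,4),.07)
```

```text
knob [251.7 202.7] [0.487 0.146 0.11 ]
track far L [263.3 141.7] [0.698 0.143 0.01 ]
track far R [272.7 142.3] [0.697 0.115 0.01 ]
doortop far [258.7 178.3] [0.565 0.138 0.075]
doortop near [249.3 235. ] [0.408 0.153 0.075]
cap [176.7 199. ] [0.466 0.303 0.215]
keeper FL [427.2 185. ] [ 0.561 -0.322  0.061]
keeper FR [455.8 184.2] [ 0.565 -0.4    0.061]
keeper nearL [431.2 254.5] [ 0.371 -0.326  0.061]
stand front far [395.  188.2] [ 0.561 -0.24   0.024]
stand front near [397.  254.5] [ 0.373 -0.243  0.024]
frame head front [399.5 221.2] [ 0.456 -0.243  0.07 ]
frame topedge far L [400.5 214.2] [ 0.475 -0.246  0.07 ]
far R [428.8 214.2] [ 0.477 -0.321  0.07 ]
near L [398.8 226.8] [ 0.441 -0.241  0.07 ]
near R [428.  226.8] [ 0.443 -0.318  0.07 ]
```

Call:
drive_tool:
  rows:
    - [0,0,-0.12,0,0,-0.24,-1]
    - [0,0,-0.12,0,0,-0.48,-1]
    - [0,0,-0.12,0,0,-0.72,-1]
    - [0,0,-0.12,0,0,-0.96,-1]
    - [0,0,-0.12,0,0,-1,-1]

```text
t: 1.52
position: [0.1897, -0.5439, 0.3036]
ee_rot: [2.85, 1.311, -0.002]
force: [0.4, -0.1, 0.1]
gripper_width: 0.0942
finger_force: 0.0
```

Call:
drive_tool:
  rows:
    - [0,0,0,0,0,-0.24,-1]
    - [0,0,0,0,0,-0.48,-1]
    - [0,0,0,0,0,-0.72,-1]
    - [0,0,0,0,0,-0.96,-1]
    - [0,0,0,0,0,-1,-1]

```text
t: 1.93
position: [0.1893, -0.5422, 0.3001]
ee_rot: [-2.417, -2.003, -0.002]
force: [-0.4, -0.9, -0.3]
gripper_width: 0.094
finger_force: 0.0
```

Call:
drive_tool:
  rows:
    - [0,0,0,0,0,-0.2,-1]
    - [0,0,0,0,0,-0.36,-1]
    - [0,0,0,0,0,-0.36,-1]

```text
t: 2.18
position: [0.1894, -0.5425, 0.3005]
ee_rot: [-2.222, -2.219, -0.002]
force: [-0.0, -0.2, -1.2]
gripper_width: 0.0941
finger_force: 0.0
```

Call:
drive_tool:
  rows:
    - [0.36,0.34,-0.06,0,0,0,-1]
    - [0.36,0.34,-0.06,0,0,0,-1]
    - [0.36,0.34,-0.06,0,0,0,-1]
    - [0.36,0.34,-0.06,0,0,0,-1]
    - [0.36,0.34,-0.06,0,0,0,-1]
    - [0.36,0.34,-0.06,0,0,0,-1]
    - [0.36,0.34,-0.06,0,0,0,-1]
    - [0.36,0.34,-0.06,0,0,0,-1]
    - [0.36,0.34,-0.06,0,0,0,-1]
    - [0.36,0.34,-0.06,0,0,0,-1]
    - [0.36,0.34,-0.06,0,0,0,-1]
    - [0.36,0.34,-0.06,0,0,0,-1]

```text
t: 3.18
position: [0.4617, -0.2537, 0.3491]
ee_rot: [-2.221, -2.221, 0.001]
force: [0.5, 0.7, -0.4]
gripper_width: 0.0937
finger_force: 0.0
```

Run:
```python
from h import *
m=vision.camera_model('wrist');im=vision.capture('wrist');np.save('w1.npy',im);np.save('w1m.npy',m,allow_pickle=True)
cv2.imwrite('pics/w1.png',cv2.resize(im[:,:,::-1],(800,500)))
print(-np.array(m['R']).T@m['t'],np.round(m['R'],3).tolist(),m['camera_matrix'])
print(proj(m,(.463,-.276,.07),'wrist'),proj(m,(.463,-.245,.07),'wrist'),get_state()['position'])
```

```text
[ 0.46266516 -0.1797311   0.52907095] [[1.0, 0.0, -0.001], [0.001, -0.967, 0.254], [-0.001, -0.254, -0.967]] [[309.70691629   0.         324.67514483]
 [  0.         309.70691629 203.75285852]
 [  0.           0.           1.        ]]
[325.12218279 188.25458289] [325.13719966 167.97531601] [ 0.46100444 -0.25459778  0.34886784]
```

Call:
drive_tool:
  rows:
    - [0.41,0.0,0,0,0,0,-1]
    - [0.41,0.0,0,0,0,0,-1]
    - [0.41,0.0,0,0,0,0,-1]
    - [0.41,0.0,0,0,0,0,-1]
    - [0.41,0.0,0,0,0,0,-1]
    - [0.41,0.0,0,0,0,0,-1]
    - [0.41,0.0,0,0,0,0,-1]
    - [0.41,0.0,0,0,0,0,-1]
    - [0.41,0.0,0,0,0,0,-1]
    - [0.41,0.0,0,0,0,0,-1]

```text
t: 4.07
position: [0.4606, 0.0733, 0.3491]
ee_rot: [2.221, 2.222, -0.002]
force: [0.8, 0.0, 0.4]
gripper_width: 0.0941
finger_force: 0.0
```

Run:
```python
from h import *
m=vision.camera_model('wrist');im=vision.capture('wrist');np.save('w2.npy',im);np.save('w2m.npy',m,allow_pickle=True)
a=np.load('w1.npy')
o=np.vstack([a,im])[:,:,::-1]
cv2.imwrite('pics/w12.png',cv2.resize(o,(480,600)))
cv2.imwrite('pics/w2.png',cv2.resize(im[:,:,::-1],(800,500)))
print(proj(m,(.487,.146,.11),'wrist'),get_state()['position'])
```

```text
[343.95783819 125.21328473] [0.46081308 0.07221205 0.34904236]
```

View pics/w2.png

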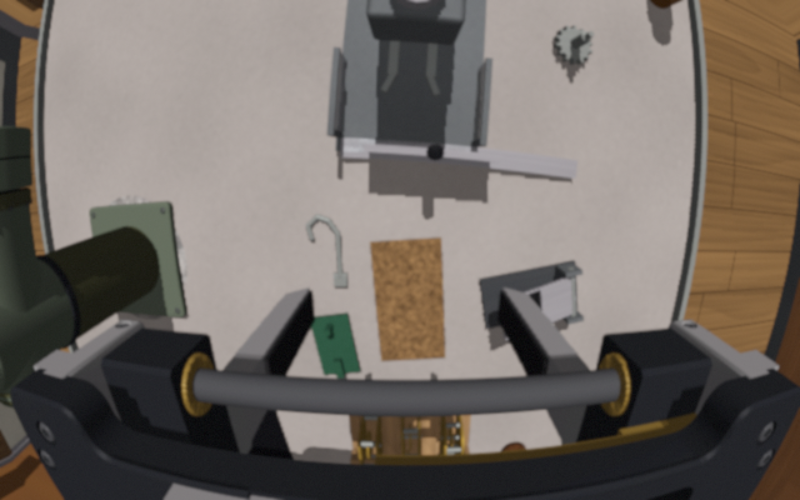

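View pics/w1.png

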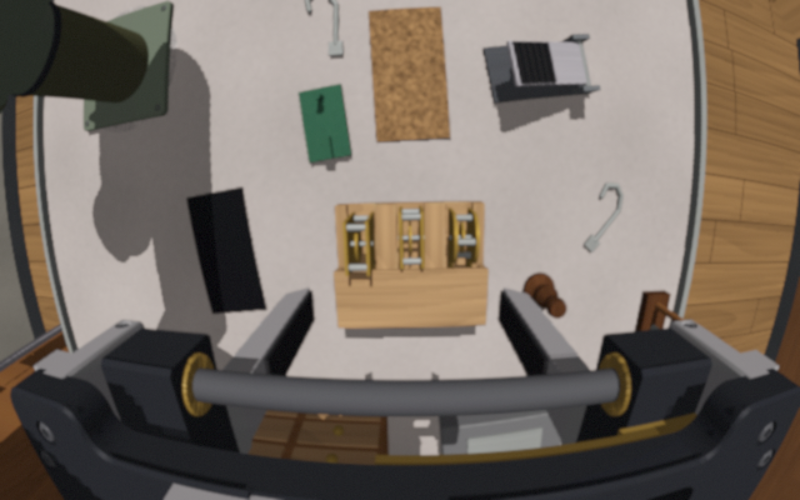

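w2 shows the knob at (436,151), the track running from (343,150) to (576,170), the channel cheeks at (390,70) and (433,70), and the mat centred at (408,298). w1 shows the stand with its mouth up. The low flat frame is in the middle slot at (411,238), and the pedal pad is at (535,63).

Run:
```python
from h import *
im=np.load('w2.npy')[:,:,::-1]
cv2.imwrite('pics/c2.png',cv2.resize(im[0:150,260:460],(800,600),interpolation=cv2.INTER_CUBIC))
```

```text
(no output)
```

View pics/c2.png

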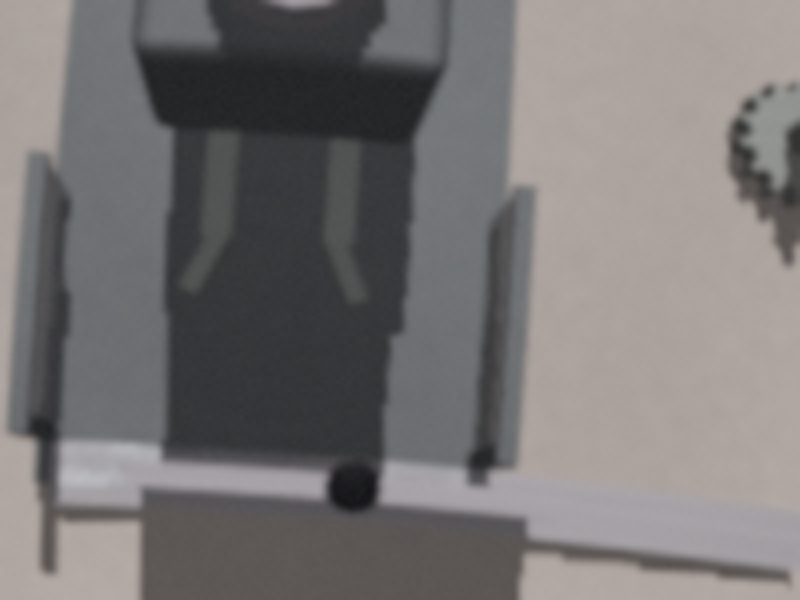

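```bash
cat > fit.py <<'E'
from h import *
from scipy.optimize import least_squares
def fit(obs,x0,mod=None):
    def res(p):
        c,s=np.cos(p[2]),np.sin(p[2]);o=[]
        for (X,cam,n,px) in obs:
            X=X(p) if callable(X) else X
            o+=list(proj(cam,(p[0]+c*X[0]-s*X[1],p[1]+s*X[0]+c*X[1],X[2]),n)-px)
        return o
    r=least_squares(res,x0,loss='soft_l1');return np.round(r.x,4),np.round(r.fun,1).reshape(-1,2).tolist()
E
python3 - <<'E'
from fit import *
w1=np.load('w1m.npy',allow_pickle=True).item();w2=np.load('w2m.npy',allow_pickle=True).item();tp=vision.camera_model('top')
c=lambda x,y:np.array([x/4+260,y/4]); e=lambda x,y:np.array([x/1.25,y/1.25])
for zc in (.028,.038):
    P=[((0,.0185,zc),w2,'wrist',c(234,233)),((0,-.0185,zc),w2,'wrist',c(325,236)),
    ((.02,.09,.075),w2,'wrist',c(38,155)),((-.085,.09,.075),w2,'wrist',c(18,432)),((.02,-.09,.075),w2,'wrist',c(527,188)),((-.085,-.09,.075),w2,'wrist',c(508,465)),
    (lambda p:(-.1,-p[3],.11),w2,'wrist',c(352,486))]
    print('press',zc,*fit(P,[.46,.25,1.5,.06]))
print('knob by w2',atz(w2,c(352,486),.11,'wrist'))
S=[((-.08,-.1,.024),(337,203)),((-.08,.1,.024),(484,202)),((.005,-.1,.061),(336,268)),((.005,.1,.061),(488,266)),((.085,-.1,.061),(337,327)),((.085,.1,.061),(486,325))]
print('stand',*fit([(X,w1,'wrist',e(*q)) for X,q in S],[.46,-.32,-1.57]))
M=[((-.05,.095),w1,(369,10)),((.05,.095),w1,(440,8)),((.05,-.095),w1,(450,138)),((-.05,-.095),w1,(377,142)),((-.05,.095),w2,(372,241)),((.05,.095),w2,(440,238)),((.05,-.095),w2,(445,357)),((-.05,-.095),w2,(381,361))]
print('mat',*fit([((*X,.004),m,'wrist',e(*q)) for X,m,q in M],[.46,-.06,0]))
for q in [(515,42),(550,42),(556,83),(520,85),(535,63)]: print('pad',np.round(atz(w1,e(*q),.07,'wrist'),3))
for q in [(484,47),(493,103),(592,92),(580,35)]: print('pbase',np.round(atz(w1,e(*q),.008,'wrist'),3))
for q in [(345,222),(374,222),(399,218),(424,218),(452,218),(482,218),(411,238),(399,268),(424,268)]: print('fr',np.round(atz(w1,e(*q),.07,'wrist'),3))
E
```

```text
press 0.028 [0.4687 0.2527 1.5045 0.0304] [[-0.6, 0.9], [-0.2, 1.8], [0.1, -0.2], [0.1, -0.8], [0.1, -0.1], [0.3, -0.8], [-0.0, 0.2]]
press 0.038 [0.4686 0.2523 1.5052 0.0304] [[-0.7, -0.1], [0.1, 0.7], [0.1, 0.1], [0.1, -0.5], [0.0, 0.1], [0.3, -0.6], [-0.0, 0.4]]
knob by w2 [0.49239616 0.15110116 0.11      ]
stand [ 0.4693 -0.3171 -1.5591] [[-1.6, -2.0], [1.5, -2.4], [-2.2, 1.8], [1.1, 2.0], [0.4, -0.0], [-0.1, 0.2]]
mat [ 0.4667 -0.0639  0.06  ] [[-0.4, 0.1], [1.2, -1.3], [0.5, 0.1], [-0.7, 0.2], [-1.7, 0.5], [1.2, -0.4], [0.0, 0.4], [-0.2, -0.1]]
pad [ 0.594 -0.034  0.07 ]
pad [ 0.64  -0.029  0.07 ]
pad [ 0.647 -0.082  0.07 ]
pad [ 0.599 -0.089  0.07 ]
pad [ 0.619 -0.059  0.07 ]
pbase [ 0.568 -0.026  0.008]
pbase [ 0.579 -0.105  0.008]
pbase [ 0.729 -0.075  0.008]
pbase [0.712 0.01  0.008]
fr [ 0.389 -0.259  0.07 ]
fr [ 0.424 -0.26   0.07 ]
fr [ 0.454 -0.255  0.07 ]
fr [ 0.484 -0.255  0.07 ]
fr [ 0.518 -0.255  0.07 ]
fr [ 0.555 -0.254  0.07 ]
fr [ 0.469 -0.279  0.07 ]
fr [ 0.454 -0.317  0.07 ]
fr [ 0.485 -0.317  0.07 ]
```

Call:
drive_tool:
  rows:
    - [0.05,0.02,0,0,0,0.127,-1]
    - [0.098,0.039,0.03,0,0,0.127,-1]
    - [0.098,0.039,0.08,0,0,0.127,-1]
    - [0.098,0.039,0.13,0,0,0.127,-1]
    - [0.098,0.039,0.18,0,0,0.127,-1]
    - [0.098,0.039,0.23,0,0,0.127,-1]
    - [0.098,0.039,0.28,0,0,0.127,-1]
    - [0.098,0.039,0.31,0,0,0.127,-1]
    - [0.098,0.039,0.325,0,0,0.127,-1]
    - [0.098,0.039,0.335,0,0,0.127,-1]
    - [0.098,0.039,0.335,0,0,0.127,0.6]
    - [0.098,0.039,0.335,0,0,0.127,0.6]
    - [0.098,0.039,0.335,0,0,0.127,0.8]
    - [0.098,0.039,0.335,0,0,0.127,1]
    - [0.098,0.039,0.335,0,0,0.127,1]
    - [0.098,0.039,0.335,0,0,0.127,1]
    - [0.098,0.039,0.335,0,0,0.127,1]
    - [0.098,0.039,0.335,0,0,0.127,1]

```text
t: 5.62
position: [0.4923, 0.1519, 0.0818]
ee_rot: [2.293, 2.147, 0.001]
force: [1.0, 0.2, -0.7]
gripper_width: 0.044
finger_force: 0.0
```

Call:
drive_tool:
  rows:
    - [0,0,0,0,0,0,1]
    - [0,0,0,0,0,0,1]
    - [0,0,0,0,0,0,1]
    - [0,0,0,0,0,0,1]
    - [0,0,0,0,0,0,1]
    - [0,0,0,0,0,0,1]

```text
t: 6.12
position: [0.4922, 0.1518, 0.0814]
ee_rot: [-2.293, -2.147, -0.0]
force: [-0.3, -0.2, -1.3]
gripper_width: 0.0173
finger_force: 30.0
```

Call:
drive_tool:
  rows:
    - [0,0.01,0,0,0,0,1]
    - [0,0.025,0,0,0,0,1]
    - [0,0.04,0,0,0,0,1]
    - [0,0.055,0,0,0,0,1]
    - [0,0.07,0,0,0,0,1]
    - [0,0.085,0,0,0,0,1]
    - [0,0.1,0,0,0,0,1]
    - [0,0.115,0,0,0,0,1]
    - [0,0.13,0,0,0,0,1]
    - [0,0.14,0,0,0,0,1]
    - [0,0.148,0,0,0,0,1]
    - [0,0.152,0,0,0,0,1]
    - [0,0.155,0,0,0,0,1]
    - [0,0.155,0,0,0,0,1]

```text
t: 7.28
position: [0.6145, 0.1434, 0.0814]
ee_rot: [-2.292, -2.146, 0.005]
force: [-5.3, -1.1, 5.2]
gripper_width: 0.0176
finger_force: 30.0
```

Call:
drive_tool:
  rows:
    - [0,0.002,0,0,0,0,1]
    - [0,0.003,0,0,0,0,1]
    - [0,0.003,0,0,0,0,1]

```text
t: 7.53
position: [0.6145, 0.1434, 0.0814]
ee_rot: [-2.289, -2.144, 0.01]
force: [-10.7, -1.2, 8.4]
gripper_width: 0.0171
finger_force: 30.0
```

Call:
drive_tool:
  rows:
    - [0,-0.001,0,0,0,0,0.3]
    - [0,-0.001,0,0,0,0,0.3]
    - [0,-0.001,0,0,0,0,0.3]
    - [0,-0.001,-0.03,0,0,0,0.3]
    - [0,-0.001,-0.07,0,0,0,0.3]
    - [0,-0.001,-0.11,0,0,0,0]
    - [-0.05,-0.013,-0.15,0,0,-0.15,0]
    - [-0.1,-0.027,-0.15,0,0,-0.15,0]
    - [-0.15,-0.04,-0.15,0,0,-0.15,0]
    - [-0.2,-0.054,-0.15,0,0,-0.15,0]
    - [-0.25,-0.067,-0.15,0,0,-0.15,0]
    - [-0.3,-0.08,-0.15,0,0,-0.15,0]
    - [-0.35,-0.094,-0.15,0,0,-0.15,0]
    - [-0.4,-0.107,-0.15,0,0,-0.15,0]
    - [-0.45,-0.12,-0.15,0,0,-0.15,0]
    - [-0.5,-0.134,-0.15,0,0,-0.15,0]
    - [-0.546,-0.146,-0.15,0,0,-0.15,0]
    - [-0.546,-0.146,-0.15,0,0,-0.15,0]

```text
t: 9.03
position: [0.4711, -0.2917, 0.2018]
ee_rot: [2.213, 2.225, -0.005]
force: [0.1, 0.8, 0.6]
gripper_width: 0.0468
finger_force: 0.0
```

Run:
```python
from h import *
s=get_state();m=vision.camera_model('wrist');im=vision.capture('wrist');np.save('w3.npy',im);np.save('w3m.npy',m,allow_pickle=True)
R=Ro.from_rotvec(s['ee_rot']).as_matrix();print(s['position'],np.degrees(np.arctan2(R[1,0],R[0,0])),s['gripper_width'])
u=proj(m,(.469,-.285,.07),'wrist');print(u)
x,y=int(u[0])-100,int(u[1])-80;print(x,y)
cv2.imwrite('pics/w3.png',cv2.resize(im[y:y+150,x:x+200,::-1],(800,600),interpolation=cv2.INTER_CUBIC))
```

```text
[ 0.47109233 -0.29165873  0.2017765 ] 90.32454391662831 0.04678779947082905
[321.84039106 189.58144364]
221 109
```

View pics/w3.png

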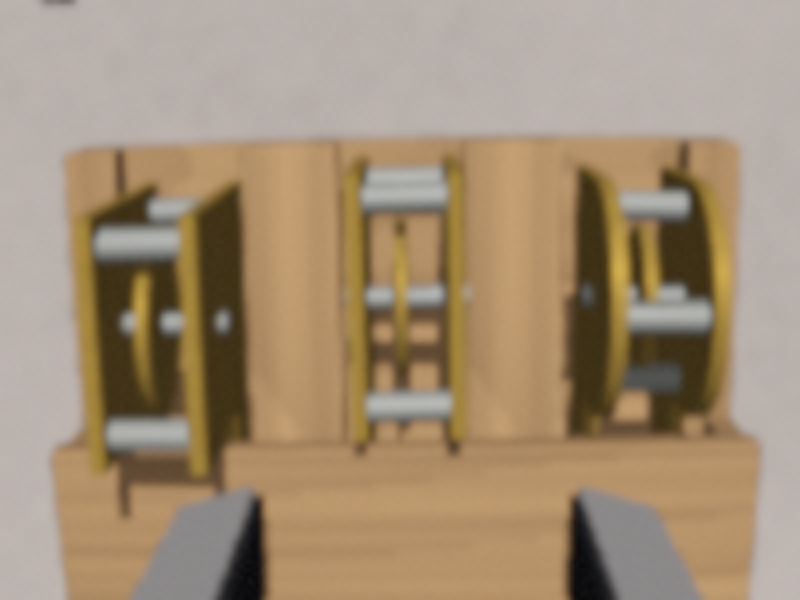

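The middle frame's flat top edges run from (347–464,165) to (355–460,440) in the crop, clearly the low, flat-topped one, with the keeper edge at y≈445.

Run:
```python
from fit import *
w=np.load('w3m.npy',allow_pickle=True).item();c=lambda x,y:np.array([x/4+221,y/4+109])
for q in [(347,165),(464,165),(350,300),(464,300),(354,440),(462,440)]: print(q,np.round(atz(w,c(*q),.07,'wrist'),4))
S=[((-.08,-.1,.024),(66,153)),((-.08,.1,.024),(738,143)),((.005,-.1,.061),(53,450)),((.005,.1,.061),(760,438))]
print('stand',*fit([(X,w,'wrist',c(*q)) for X,q in S],[.46,-.32,-1.57]))
```

```text
(347, 165) [ 0.4547 -0.2445  0.07  ]
(464, 165) [ 0.4841 -0.2443  0.07  ]
(350, 300) [ 0.4553 -0.2792  0.07  ]
(464, 300) [ 0.4845 -0.279   0.07  ]
(354, 440) [ 0.4561 -0.3168  0.07  ]
(462, 440) [ 0.4846 -0.3167  0.07  ]
stand [ 0.4695 -0.3197 -1.5477] [[-0.9, -1.5], [0.8, -2.1], [-0.7, 2.8], [0.7, 2.9]]
```

Call:
drive_tool:
  rows:
    - [0,0,0,0,0,0,-0.1]

```text
t: 9.17
position: [0.4729, -0.2856, 0.2013]
ee_rot: [2.21, 2.233, 0.001]
force: [-0.1, 0.5, -0.4]
gripper_width: 0.0497
finger_force: 0.0
```

Call:
drive_tool:
  rows:
    - [0.0075,-0.004,0.04,0,0,0,-0.1]
    - [0.0075,-0.004,0.08,0,0,0,-0.1]
    - [0.0075,-0.004,0.1,0,0,0,-0.1]
    - [0.0075,-0.004,0.1,0,0,0,-0.1]
    - [0.0075,-0.004,0.1,0,0,0,-0.1]

```text
t: 9.58
position: [0.4699, -0.2768, 0.1207]
ee_rot: [-2.203, -2.236, -0.0]
force: [0.3, 0.5, 1.2]
gripper_width: 0.0518
finger_force: 0.0
```

Run:
```python
from h import *
m=vision.camera_model('wrist');im=vision.capture('wrist');s=get_state()
R=Ro.from_rotvec(s['ee_rot']).as_matrix();print(s['position'],np.degrees(np.arctan2(R[1,0],R[0,0])),s['gripper_width'])
u=proj(m,(.469,-.285,.07),'wrist')
r=masks_of('wrist','frame')
for a in r: 
    print(a['score'],a['box'])
    x,y,w,h=a['box'];print(atz(m,(x,y),.07,'wrist'),atz(m,(x+w,y+h),.07,'wrist'))
```

```text
[ 0.47088457 -0.27795028  0.12221463] 90.84349150165328 0.05158306417546973
0.81 [300.1, 169.6, 44.1, 95.7]
[ 0.45154839 -0.23697305  0.07      ] [ 0.48737759 -0.31544919  0.07      ]
```

Call:
drive_tool:
  rows:
    - [-0.001,-0.001,0.03,0,0,0,-0.1]
    - [-0.001,-0.001,0.06,0,0,0,-0.1]
    - [-0.001,-0.001,0.09,0,0,0,-0.1]
    - [-0.001,-0.001,0.105,0,0,0,-0.1]
    - [-0.001,-0.001,0.112,0,0,0,-0.1]
    - [-0.001,-0.001,0.112,0,0,0,-0.1]
    - [-0.001,-0.001,0.112,0,0,0,0.2]
    - [-0.001,-0.001,0.112,0,0,0,0.4]
    - [-0.001,-0.001,0.112,0,0,0,1]
    - [-0.001,-0.001,0.112,0,0,0,1]
    - [-0.001,-0.001,0.112,0,0,0,1]
    - [-0.001,-0.001,0.112,0,0,0,1]
    - [-0.001,-0.001,0.112,0,0,0,1]

```text
t: 10.77
position: [0.4697, -0.2803, 0.0332]
ee_rot: [2.206, 2.234, -0.0]
force: [-1.4, 0.3, 6.4]
gripper_width: 0.0304
finger_force: 30.0
```

Call:
drive_tool:
  rows:
    - [0,0,-0.002,0,0,0,1]
    - [0,0,-0.0035,0,0,0,1]
    - [0.01,0,-0.0035,0,0,0,1]
    - [0.025,0,-0.0035,0,0,0,1]
    - [0.04,0,-0.0035,0,0,0,1]
    - [0.055,0,-0.0035,0,0,0,1]
    - [0.07,0,-0.0035,0,0,0,1]
    - [0.085,0,-0.0035,0,0,0,1]
    - [0.1,0,-0.0035,0,0,0,1]
    - [0.112,0,-0.0035,0,0,0,1]
    - [0.112,0,-0.0035,0,0,0,1]

```text
t: 11.68
position: [0.4674, -0.1875, 0.0344]
ee_rot: [-2.204, -2.237, -0.0]
force: [0.6, 0.5, -2.6]
gripper_width: 0.0299
finger_force: 30.0
```

Call:
drive_tool:
  rows:
    - [0,0,-0.02,0,0,0,1]
    - [0,0,-0.05,0,0,0,1]
    - [0.02,0,-0.07,0,0,0.05,1]
    - [0.05,0,-0.07,0,0,0.15,1]
    - [0.09,0,-0.07,0,0,0.155,1]
    - [0.13,0,-0.07,0,0,0.155,1]
    - [0.165,-0.001,-0.07,0,0,0.155,1]
    - [0.19,-0.002,-0.07,0,0,0.155,1]
    - [0.2,-0.003,-0.07,0,0,0.155,1]
    - [0.2,-0.003,-0.05,0,0,0.155,1]
    - [0.2,-0.003,-0.03,0,0,0.155,1]
    - [0.2,-0.003,-0.015,0,0,0.155,1]
    - [0.2,-0.003,-0.005,0,0,0.155,1]
    - [0.2,-0.003,0,0,0,0.155,1]
    - [0.2,-0.003,0,0,0,0.155,1]

```text
t: 12.93
position: [0.4629, -0.0305, 0.0339]
ee_rot: [-2.296, -2.143, 0.002]
force: [0.2, 0.1, -1.9]
gripper_width: 0.0296
finger_force: 30.0
```

Call:
drive_tool:
  rows:
    - [0,0,0.004,0,0,0,1]
    - [0,0,0.0065,0,0,0,1]
    - [0,0,0.0075,0,0,0,1]
    - [0,0,0.0075,0,0,0,1]

```text
t: 13.27
position: [0.4636, -0.0302, 0.0289]
ee_rot: [2.296, 2.144, 0.0]
force: [-0.6, -0.1, -2.9]
gripper_width: 0.0299
finger_force: 30.0
```

Run:
```python
from h import *
im=vision.capture('scene');s=get_state();print(s['position'],s['force'])
m=vision.camera_model('scene');u=proj(m,(.46,-.06,.03),'scene');print(u)
x,y=int(u[0])-60,int(u[1])-45
cv2.imwrite('pics/s2.png',cv2.resize(im[y:y+90,x:x+120,::-1],(800,600),interpolation=cv2.INTER_CUBIC))
```

```text
[ 0.46364297 -0.03015919  0.02892215] [ 0.9631614   0.44666563 -2.92033911]
[312.56699707 218.33742834]
```

View pics/s2.png

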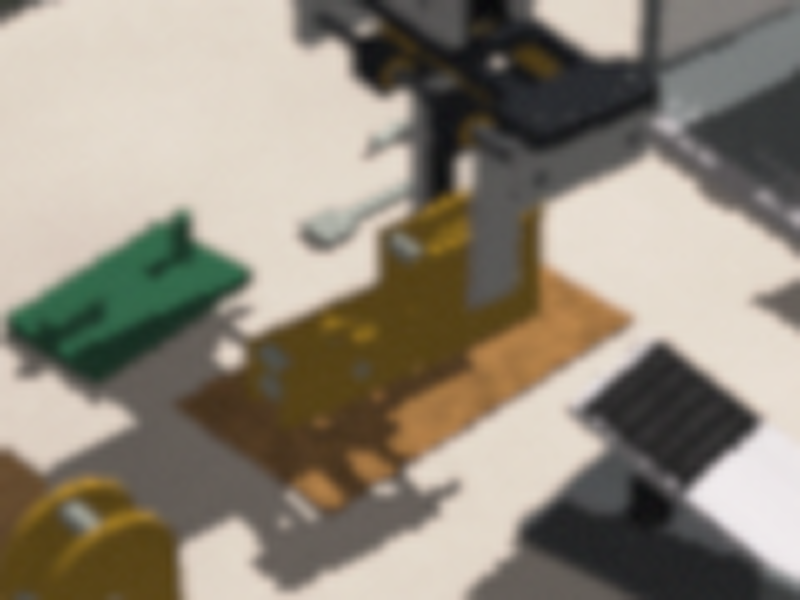

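The frame is level over the cork mat (tail end at (260,350), head at (540,260)), clear of the bird platform and the pedal. I'll lower the last millimetre and release.

Call:
drive_tool:
  rows:
    - [0,0,0.001,0,0,0,1]
    - [0,0,0.002,0,0,0,1]
    - [0,0,0.002,0,0,0,1]

```text
t: 13.57
position: [0.4637, -0.0301, 0.0273]
ee_rot: [2.295, 2.144, 0.0]
force: [-0.2, 0.3, -0.4]
gripper_width: 0.03
finger_force: 30.0
```

Call:
drive_tool:
  rows:
    - [0,0,0,0,0,0,-0.1]
    - [0,0,0,0,0,0,-0.1]
    - [0,0,0,0,0,0,-0.1]
    - [0,0,-0.03,0,0,0,-0.1]
    - [0,0,-0.07,0,0,0,-0.1]
    - [-0.03,0,-0.08,0,0,0,-0.1]
    - [-0.07,0,-0.08,0,0,0,-0.1]
    - [-0.099,0,-0.08,0,0,0,-0.1]
    - [-0.099,0,-0.08,0,0,0,-0.1]

```text
t: 14.32
position: [0.4588, -0.1127, 0.0921]
ee_rot: [2.297, 2.138, -0.0]
force: [0.1, 0.0, -0.3]
gripper_width: 0.052
finger_force: 0.0
```

Run:
```python
from h import *
m=vision.camera_model('wrist');im=vision.capture('wrist');s=get_state()
R=Ro.from_rotvec(s['ee_rot']).as_matrix();print(s['position'],np.degrees(np.arctan2(R[1,0],R[0,0])),s['gripper_width'])
for a in masks_of('wrist','frame'):
    g=a['region'];print(a['score'],a['box'])
    # head top edge rows: midline vs row
    for y in np.where(g.any(1))[0][::8]:
        xs=np.where(g[y])[0];print(y,[np.round(atz(m,(x,y),.064,'wrist')[:2],4).tolist() for x in (xs[0],xs[-1]+1)])
cv2.imwrite('pics/w4.png',im[:,:,::-1])
```

```text
[ 0.4583288  -0.1107143   0.09156664] 85.88071983513443 0.05158960328092209
0.94 [298.0, 61.1, 49.8, 183.3]
61 [[0.4789, 0.0033], [0.4808, 0.0031]]
69 [[0.4521, -0.0003], [0.4818, -0.0025]]
77 [[0.4517, -0.0059], [0.4814, -0.008]]
85 [[0.4519, -0.0114], [0.481, -0.0135]]
93 [[0.4502, -0.0167], [0.4806, -0.0189]]
101 [[0.4498, -0.0221], [0.4809, -0.0243]]
109 [[0.4494, -0.0275], [0.4792, -0.0297]]
117 [[0.449, -0.0329], [0.4801, -0.0351]]
125 [[0.4493, -0.0383], [0.4791, -0.0404]]
133 [[0.4488, -0.0436], [0.4788, -0.0458]]
141 [[0.4484, -0.049], [0.4784, -0.0512]]
149 [[0.448, -0.0544], [0.4788, -0.0566]]
157 [[0.4475, -0.0598], [0.4778, -0.062]]
165 [[0.4477, -0.0653], [0.4768, -0.0674]]
173 [[0.4486, -0.0709], [0.4757, -0.0728]]
181 [[0.4482, -0.0764], [0.4754, -0.0784]]
189 [[0.4477, -0.082], [0.4737, -0.0839]]
197 [[0.4472, -0.0876], [0.4748, -0.0896]]
205 [[0.4467, -0.0933], [0.4731, -0.0952]]
213 [[0.4469, -0.0992], [0.472, -0.101]]
221 [[0.4463, -0.105], [0.4724, -0.1069]]
229 [[0.4458, -0.111], [0.4721, -0.1129]]
237 [[0.4459, -0.1172], [0.4717, -0.119]]
245 [[0.4461, -0.1234], [0.4714, -0.1253]]
```

Call:
drive_tool:
  rows:
    - [0,0.0005,0.03,0,0,0,-0.1]
    - [0,0.0005,0.06,0,0,0,-0.1]
    - [0,0.0005,0.08,0,0,0,-0.1]
    - [0,0.0005,0.095,0,0,0,-0.1]
    - [0,0.0005,0.102,0,0,0,-0.1]
    - [0,0.0005,0.102,0,0,0,-0.1]
    - [0,0.0005,0.102,0,0,0,-0.1]

```text
t: 15.0
position: [0.4584, -0.1083, 0.0095]
ee_rot: [-2.295, -2.145, 0.0]
force: [-0.5, 0.4, 0.2]
gripper_width: 0.0516
finger_force: 0.0
```

Call:
drive_tool:
  rows:
    - [0,0,0,0,0,0,0.1]
    - [0,0,0,0,0,0,0.3]
    - [0,0,0,0,0,0,1]
    - [0,0,0,0,0,0,1]
    - [0,0,0,0,0,0,1]
    - [0,0,0,0,0,0,1]

```text
t: 15.5
position: [0.4589, -0.1094, 0.0102]
ee_rot: [2.295, 2.143, 0.001]
force: [-1.3, 1.0, 5.8]
gripper_width: 0.0296
finger_force: 30.0
```

Call:
drive_tool:
  rows:
    - [0,0,-0.02,0,0,0,1]
    - [0,0,-0.06,0,0,0,1]
    - [0.02,0,-0.1,0,0,0,1]
    - [0.06,-0.005,-0.11,0,0,0,1]
    - [0.1,-0.01,-0.11,0,0,0,1]
    - [0.14,-0.015,-0.11,0,0,0,1]
    - [0.18,-0.019,-0.11,0,0,0,1]
    - [0.2,-0.019,-0.11,0,0,0,1]
    - [0.2,-0.019,-0.11,0,0,0,1]
    - [0.2,-0.019,-0.11,0,0,0,1]
    - [0.2,-0.019,-0.11,0,0,0,1]

```text
t: 16.42
position: [0.4538, 0.0509, 0.097]
ee_rot: [-2.296, -2.144, 0.002]
force: [-0.2, -0.6, -2.4]
gripper_width: 0.03
finger_force: 30.0
```

Run:
```python
from h import *
m=vision.camera_model('wrist');im=vision.capture('wrist');s=get_state();np.save('w5m.npy',m,allow_pickle=True)
R=Ro.from_rotvec(s['ee_rot']).as_matrix();print(s['position'],np.degrees(np.arctan2(R[1,0],R[0,0])),s['gripper_width'],s['force'],proj(m,(.467,.25,.03),'wrist'))
cv2.imwrite('pics/w5.png',cv2.resize(im[0:225,170:470,::-1],(800,600),interpolation=cv2.INTER_CUBIC))
```

```text
[0.4539953  0.05061036 0.0971343 ] 86.02574365226552 0.02973050514474734 [-0.21808877  0.00199761 -1.85278212] [323.27415842 -21.40850369]
```

View pics/w5.png

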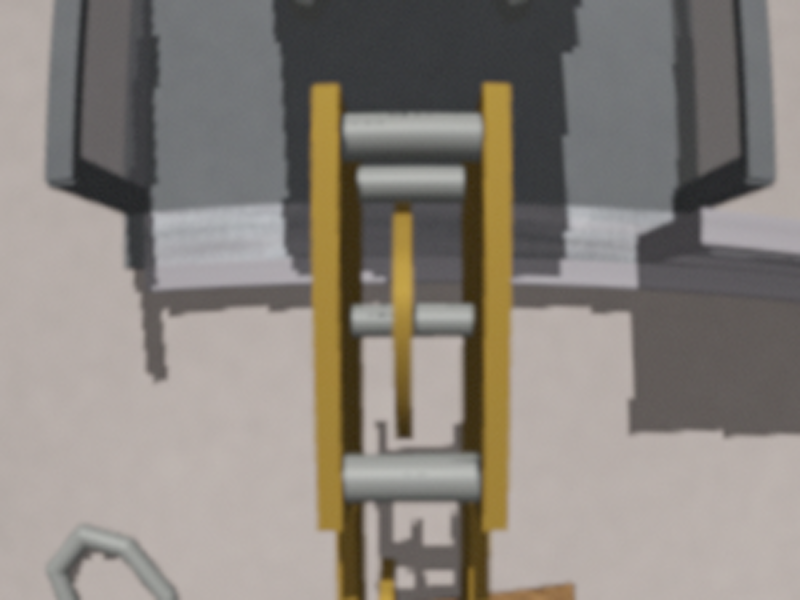

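Run:
```python
from h import *
m=np.load('w5m.npy',allow_pickle=True).item();c=lambda x,y:(x/2.6667+170,y/2.6667)
for n,q,z in [('panL',(62,184),.075),('panR',(760,183),.075),('panLout',(46,180),.075),('panRout',(776,182),.075),('headL',(312,85),.151),('headR',(512,85),.151),('headLb',(318,528),.151),('headRb',(507,528),.151),('cheekL',(303,5),.038),('cheekR',(517,5),.038)]:
    print(n,np.round(atz(m,c(*q),z,'wrist'),4))
```

```text
panL [0.373  0.1728 0.075 ]
panR [0.5511 0.1608 0.075 ]
panLout [0.3684 0.1748 0.075 ]
panRout [0.5558 0.1613 0.075 ]
headL [0.4471 0.1648 0.151 ]
headR [0.4775 0.1627 0.151 ]
headLb [0.4428 0.0953 0.151 ]
headRb [0.4725 0.0933 0.151 ]
cheekL [0.4344 0.2273 0.038 ]
cheekR [0.497  0.2229 0.038 ]
```

Call:
drive_tool:
  rows:
    - [0,-0.001,0.03,0,0,0,1]
    - [0,-0.001,0.06,0,0,0,1]
    - [0,-0.001,0.08,0,0,0,1]
    - [0,-0.001,0.09,0,0,0,1]
    - [0,-0.001,0.097,0,0,0,1]
    - [0,-0.001,0.097,0,0,0,1]
    - [0.02,-0.001,0.097,0,0,0,1]
    - [0.04,-0.001,0.097,0,0,0,1]
    - [0.055,-0.001,0.097,0,0,0,1]
    - [0.065,-0.001,0.097,0,0,0,1]
    - [0.075,-0.001,0.097,0,0,0,1]
    - [0.085,-0.001,0.097,0,0,0,1]
    - [0.095,-0.001,0.097,0,0,0,1]
    - [0.105,-0.001,0.097,0,0,0,1]
    - [0.105,-0.001,0.097,0,0,0,1]

```text
t: 17.72
position: [0.4593, 0.1366, 0.02]
ee_rot: [-2.295, -2.145, -0.001]
force: [0.8, -0.2, -1.4]
gripper_width: 0.03
finger_force: 30.0
```

Call:
drive_tool:
  rows:
    - [0.008,0,0,0,0,0,1]
    - [0.016,0,0,0,0,0,1]
    - [0.024,0,0,0,0,0,1]
    - [0.032,0,0,0,0,0,1]
    - [0.04,0,0.001,0,0,0,1]
    - [0.048,0,0.001,0,0,0,1]
    - [0.056,0,0.0015,0,0,0,1]
    - [0.064,0,0.002,0,0,0,1]
    - [0.07,0,0.002,0,0,0,1]
    - [0.076,0,0.0025,0,0,0,1]
    - [0.08,0,0.0025,0,0,0,1]
    - [0.08,0,0.0025,0,0,0,1]

```text
t: 18.72
position: [0.4635, 0.1999, 0.0179]
ee_rot: [-2.295, -2.145, -0.0]
force: [0.3, 0.9, -1.1]
gripper_width: 0.0297
finger_force: 30.0
```

Call:
drive_tool:
  rows:
    - [0.003,0,0.001,0,0,0,1]
    - [0.006,0,0.0015,0,0,0,1]
    - [0.009,0,0.0015,0,0,0,1]
    - [0.012,0,0.0015,0,0,0,1]
    - [0.012,0,0.0015,0,0,0,1]

```text
t: 19.13
position: [0.4642, 0.2092, 0.0167]
ee_rot: [-2.296, -2.144, -0.0]
force: [-0.4, -0.1, -1.4]
gripper_width: 0.0298
finger_force: 30.0
```

Call:
drive_tool:
  rows:
    - [0.001,0,0,0,0,0,1]
    - [0.002,0,0,0,0,0,1]
    - [0.003,0,0,0,0,0,1]
    - [0.004,0,0,0,0,0,1]
    - [0.004,0,0,0,0,0,1]

```text
t: 19.55
position: [0.4644, 0.2121, 0.0167]
ee_rot: [-2.296, -2.144, -0.0]
force: [-0.4, 0.3, -2.0]
gripper_width: 0.0297
finger_force: 30.0
```

Call:
drive_tool:
  rows:
    - [0.001,0,0,0,0,0,1]
    - [0.002,0,0,0,0,0,1]
    - [0.003,0,0,0,0,0,1]
    - [0.004,0,0,0,0,0,1]
    - [0.004,0,0,0,0,0,1]

```text
t: 19.97
position: [0.4646, 0.2154, 0.0167]
ee_rot: [2.296, 2.144, 0.0]
force: [-0.3, 1.0, -1.9]
gripper_width: 0.03
finger_force: 30.0
```

Call:
drive_tool:
  rows:
    - [0.001,0,0,0,0,0,1]
    - [0.002,0,0,0,0,0,1]
    - [0.002,0,0,0,0,0,1]

```text
t: 20.22
position: [0.4646, 0.2161, 0.0166]
ee_rot: [2.295, 2.144, -0.002]
force: [-0.7, -4.1, -0.7]
gripper_width: 0.0297
finger_force: 30.0
```

Call:
drive_tool:
  rows:
    - [0.001,0,0.0005,0,0,0,1]
    - [0.002,0,0.0005,0,0,0,1]
    - [0.002,0,0.0005,0,0,0,1]

```text
t: 20.47
position: [0.4644, 0.2162, 0.0162]
ee_rot: [2.294, 2.144, -0.006]
force: [-1.7, -9.2, 2.7]
gripper_width: 0.03
finger_force: 30.0
```

Call:
drive_tool:
  rows:
    - [-0.002,0,0,0,0,0,1]
    - [-0.002,0,0,0,0,0,0.1]
    - [-0.002,0,0,0,0,0,-0.1]
    - [-0.002,0,0,0,0,0,-0.1]
    - [-0.002,0,0,0,0,0,-0.1]
    - [-0.002,0,-0.02,0,0,0,-0.1]
    - [-0.002,0,-0.06,0,0,0,-0.1]
    - [-0.01,0,-0.1,0,0,0,-0.1]
    - [-0.04,0.0,-0.14,0,0,0,-0.1]
    - [-0.078,0.02,-0.16,0,0,0,-0.1]
    - [-0.078,0.06,-0.17,0,0,0,-0.1]
    - [-0.078,0.1,-0.17,0,0,0,-0.1]
    - [-0.078,0.14,-0.17,0,0,0,-0.1]
    - [-0.078,0.18,-0.17,0,0,0,-0.1]
    - [-0.078,0.193,-0.17,0,0,0,-0.1]
    - [-0.078,0.193,-0.17,0,0,0,-0.1]

```text
t: 21.8
position: [0.6172, 0.1453, 0.1521]
ee_rot: [2.297, 2.142, 0.002]
force: [-0.8, 0.1, 0.4]
gripper_width: 0.0516
finger_force: 0.0
```

Run:
```python
from h import *
s=get_state();print(s['position'],s['gripper_width'])
im=vision.capture('scene');m=vision.camera_model('scene')
u=proj(m,(.5,.2,.05),'scene');x,y=int(u[0])-75,int(u[1])-56
cv2.imwrite('pics/s3.png',cv2.resize(im[y:y+112,x:x+150,::-1],(800,597),interpolation=cv2.INTER_CUBIC))
```

```text
[0.61715418 0.14527952 0.1520736 ] 0.05163271847437297
```

View pics/s3.png

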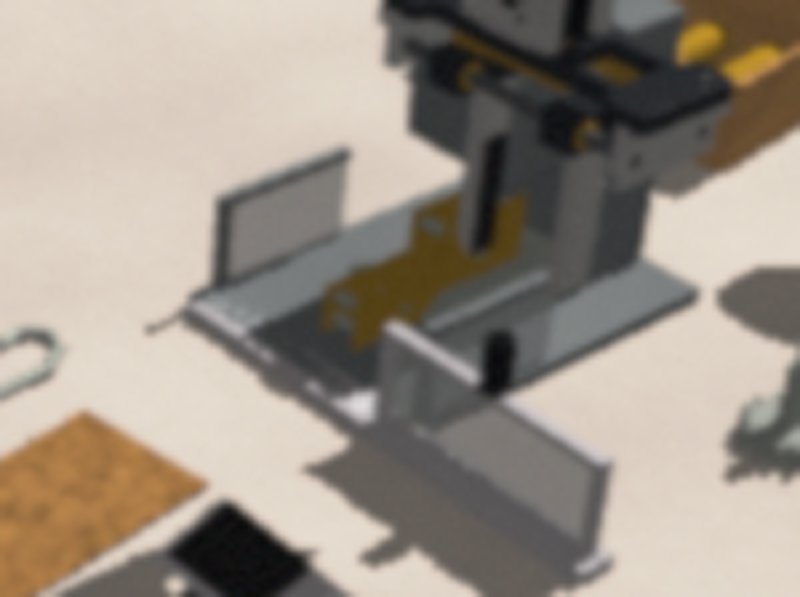

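The frame is upright in the channel, tail at (350,300) inside the enclosure, with the guard open and the knob at (497,360). Next I shut the guard.

Call:
drive_tool:
  rows:
    - [0,-0.003,0.03,0,0,0,-0.1]
    - [0,-0.003,0.06,0,0,0,-0.1]
    - [0,-0.003,0.08,0,0,0,-0.1]
    - [0,-0.003,0.088,0,0,0,-0.1]
    - [0,-0.003,0.088,0,0,0,0.2]
    - [0,-0.003,0.088,0,0,0,0.5]
    - [0,-0.003,0.088,0,0,0,1]
    - [0,-0.003,0.088,0,0,0,1]
    - [0,-0.003,0.088,0,0,0,1]
    - [0,-0.003,0.088,0,0,0,1]
    - [0,-0.003,0.088,0,0,0,1]
    - [0,-0.003,0.088,0,0,0,1]

```text
t: 22.85
position: [0.6134, 0.1459, 0.0833]
ee_rot: [2.295, 2.143, 0.004]
force: [-0.3, 0.4, 4.9]
gripper_width: 0.017
finger_force: 30.0
```

Call:
drive_tool:
  rows:
    - [0,-0.01,0,0,0,0,1]
    - [0,-0.025,0,0,0,0,1]
    - [0,-0.04,0,0,0,0,1]
    - [0,-0.055,0,0,0,0,1]
    - [0,-0.07,0,0,0,0,1]
    - [0,-0.085,0,0,0,0,1]
    - [0,-0.1,0,0,0,0,1]
    - [0,-0.115,0,0,0,0,1]
    - [0,-0.13,0,0,0,0,1]
    - [0,-0.145,0,0,0,0,1]
    - [0,-0.16,0,0,0,0,1]
    - [0,-0.172,0,0,0,0,1]
    - [0,-0.18,0,0,0,0,1]
    - [0,-0.186,0,0,0,0,1]
    - [0,-0.19,0,0,0,0,1]
    - [0,-0.193,0,0,0,0,1]
    - [0,-0.193,0,0,0,0,1]

```text
t: 24.27
position: [0.46, 0.1564, 0.0833]
ee_rot: [2.293, 2.142, 0.007]
force: [3.8, -0.4, 5.3]
gripper_width: 0.0172
finger_force: 30.0
```

Call:
drive_tool:
  rows:
    - [0,-0.001,0,0,0,0,1]
    - [0,-0.003,0,0,0,0,1]
    - [0,-0.003,0,0,0,0,1]

```text
t: 24.52
position: [0.46, 0.1565, 0.0833]
ee_rot: [2.291, 2.14, 0.012]
force: [9.7, -0.3, -0.4]
gripper_width: 0.0173
finger_force: 30.0
```

Call:
drive_tool:
  rows:
    - [0,0.002,0,0,0,0,1]
    - [0,0.003,0,0,0,0,0.3]
    - [0,0.003,0,0,0,0,0.1]
    - [0,0.003,0,0,0,0,0.1]
    - [0,0.003,-0.03,0,0,0,0.1]
    - [0,0.003,-0.07,0,0,0,0.1]
    - [0,0.003,-0.11,0,0,0,0.1]
    - [-0.03,0.02,-0.146,0,0,0,1]
    - [-0.07,0.05,-0.146,0,0,0,1]
    - [-0.11,0.08,-0.146,0,0,0,1]
    - [-0.15,0.11,-0.146,0,0,0,1]
    - [-0.19,0.14,-0.146,0,0,0,1]
    - [-0.23,0.17,-0.146,0,0,0,1]
    - [-0.27,0.19,-0.146,0,0,0,1]
    - [-0.3,0.208,-0.146,0,0,0,1]
    - [-0.308,0.208,-0.146,0,0,0,1]
    - [-0.308,0.208,-0.146,0,0,0,1]
    - [-0.308,0.208,-0.146,0,0,0,1]

```text
t: 26.02
position: [0.6035, -0.0999, 0.1973]
ee_rot: [-2.294, -2.141, 0.002]
force: [0.4, 0.3, 0.5]
gripper_width: 0.0006
finger_force: 0.0
```

Run:
```python
from h import *
m=vision.camera_model('wrist');im=vision.capture('wrist');s=get_state();np.save('w6m.npy',m,allow_pickle=True)
print(s['position'],s['gripper_width'],proj(m,(.619,-.059,.07),'wrist'))
for l in('pedal_pad','pedal'):
  for a in masks_of('wrist',l)[:2]:
    g=a['region'];q=np.argwhere(g)[:,::-1].astype(np.float32);r=cv2.minAreaRect(q)
    print(l,a['score'],r,[np.round(atz(m,b,.07,'wrist')[:2],4).tolist() for b in list(cv2.boxPoints(r))+[r[0]]])
u=proj(m,(.62,-.05,.07),'wrist');x,y=max(int(u[0])-80,0),max(int(u[1])-60,0);print(x,y)
cv2.imwrite('pics/w6.png',cv2.resize(im[y:y+120,x:x+160,::-1],(800,600),interpolation=cv2.INTER_CUBIC))
```

```text
[ 0.60361783 -0.09925275  0.19770346] 0.000678000615294427 [337.09121156 156.82472133]
pedal_pad 0.6 ((356.3590393066406, 148.39122009277344), (57.28453826904297, 107.01026153564453), 75.52970886230469) [[0.5814, -0.0335], [0.6861, -0.0123], [0.699, -0.0692], [0.5913, -0.0905], [0.6387, -0.0517]]
pedal 0.67 ((357.620361328125, 147.3723907470703), (58.02980041503906, 106.28268432617188), 74.2913589477539) [[0.5826, -0.0334], [0.6861, -0.01], [0.7005, -0.0674], [0.5939, -0.0909], [0.64, -0.0508]]
257 87
```

View pics/w6.png

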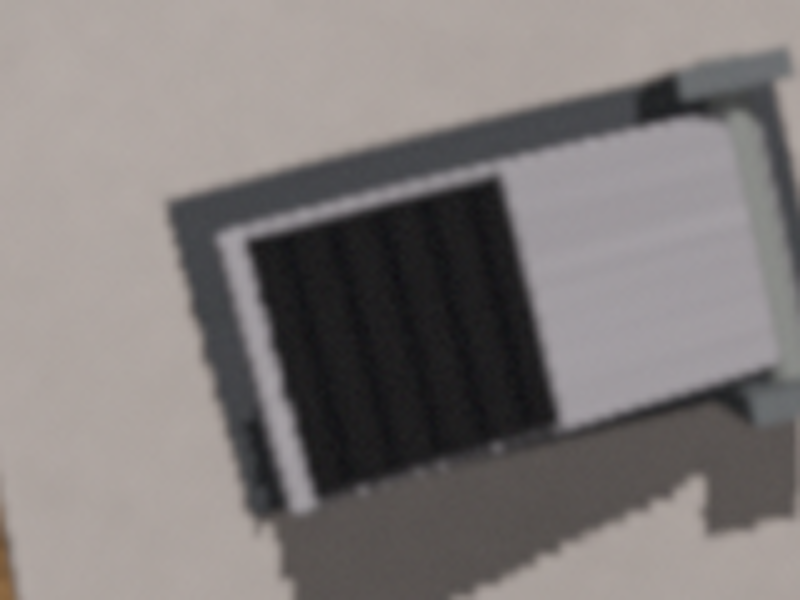

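Call:
drive_tool:
  rows:
    - [0.03,0.01,0.03,0,0,0,1]
    - [0.054,0.017,0.07,0,0,0,1]
    - [0.054,0.017,0.105,0,0,0,1]
    - [0.054,0.017,0.125,0,0,0,1]
    - [0.054,0.017,0.135,0,0,0,1]
    - [0.054,0.017,0.14,0,0,0,1]
    - [0.054,0.017,0.14,0,0,0,1]

```text
t: 26.75
position: [0.6211, -0.0578, 0.0865]
ee_rot: [-2.295, -2.145, 0.0]
force: [0.5, 0.4, 0.1]
gripper_width: 0.0007
finger_force: 0.0
```

Call:
drive_tool:
  rows:
    - [0,0,0.003,0,0,0,1]
    - [0,0,0.006,0,0,0,1]
    - [0,0,0.009,0,0,0,1]
    - [0,0,0.012,0,0,0,1]
    - [0,0,0.015,0,0,0,1]
    - [0,0,0.018,0,0,0,1]
    - [0,0,0.021,0,0,0,1]
    - [0,0,0.021,0,0,0,1]

```text
t: 27.42
position: [0.6209, -0.0585, 0.0691]
ee_rot: [-2.295, -2.143, 0.001]
force: [-0.5, -0.1, -0.2]
gripper_width: 0.0006
finger_force: 0.0
```

Call:
drive_tool:
  rows:
    - [0,0,0.0025,0,0,0,1]
    - [0,0,0.005,0,0,0,1]
    - [0,0,0.0075,0,0,0,1]
    - [0,0,0.01,0,0,0,1]
    - [0,0,0.0125,0,0,0,1]
    - [0,0,0.0125,0,0,0,1]

```text
t: 27.92
position: [0.6218, -0.0588, 0.0607]
ee_rot: [2.295, 2.144, 0.0]
force: [-1.3, 0.3, 5.3]
gripper_width: 0.0006
finger_force: 2.8
```

Call:
drive_tool:
  rows:
    - [0,0,0.0025,0,0,0,1]
    - [0,0,0.005,0,0,0,1]
    - [0,0,0.0075,0,0,0,1]
    - [0,0,0.01,0,0,0,1]
    - [0,0,0.0125,0,0,0,1]
    - [0,0,0.0125,0,0,0,1]

```text
t: 28.42
position: [0.6213, -0.059, 0.051]
ee_rot: [2.296, 2.144, -0.001]
force: [-3.3, -0.4, 8.2]
gripper_width: 0.0004
finger_force: 4.1
```

Call:
drive_tool:
  rows:
    - [0,0,0.002,0,0,0,1]
    - [0,0,0.004,0,0,0,1]
    - [0,0,0.006,0,0,0,1]
    - [0,0,0.008,0,0,0,1]
    - [0,0,0.01,0,0,0,1]
    - [0,0,0.01,0,0,0,1]

```text
t: 28.92
position: [0.6206, -0.0592, 0.0432]
ee_rot: [-2.295, -2.144, 0.003]
force: [-6.6, -0.6, 9.8]
gripper_width: 0.0004
finger_force: 5.3
```

Call:
drive_tool:
  rows:
    - [0,0,0.0015,0,0,0,1]
    - [0,0,0.003,0,0,0,1]
    - [0,0,0.003,0,0,0,1]

```text
t: 29.17
position: [0.6205, -0.0592, 0.0416]
ee_rot: [-2.295, -2.144, 0.004]
force: [-6.7, -1.0, 13.3]
gripper_width: 0.0007
finger_force: 6.8
```

Call:
drive_tool:
  rows:
    - [0,0,0.0015,0,0,0,1]
    - [0,0,0.003,0,0,0,1]
    - [0,0,0.004,0,0,0,1]
    - [0,0,0.004,0,0,0,1]

```text
t: 29.5
position: [0.6206, -0.0592, 0.0413]
ee_rot: [-2.295, -2.144, 0.005]
force: [-14.0, 1.0, 27.0]
gripper_width: 0.0006
finger_force: 13.6
```

Call:
drive_tool:
  rows:
    - [0,0,0.001,0,0,0,1]
    - [0,0,0.002,0,0,0,1]
    - [0,0,0.002,0,0,0,1]

```text
t: 29.75
position: [0.6206, -0.0592, 0.0412]
ee_rot: [-2.295, -2.144, 0.005]
force: [-15.8, 1.7, 34.0]
gripper_width: 0.0008
finger_force: 17.0
```

Call:
drive_tool:
  rows:
    - [0,0,-0.002,0,0,0,1]
    - [0,0,-0.002,0,0,0,1]
    - [0,0,-0.002,0,0,0,1]
    - [0,0,-0.002,0,0,0,1]
    - [0,0,-0.002,0,0,0,1]
    - [0,0,-0.002,0,0,0,1]
    - [0,0,-0.002,0,0,0,1]
    - [0,0,-0.002,0,0,0,1]
    - [0,0,-0.002,0,0,0,1]
    - [0,0,-0.002,0,0,0,1]

```text
t: 30.58
position: [0.6206, -0.0592, 0.0413]
ee_rot: [-2.295, -2.144, 0.004]
force: [-12.9, 0.0, 27.6]
gripper_width: 0.0006
finger_force: 13.5
```

Call:
drive_tool:
  rows:
    - [0,0,-0.004,0,0,0,1]
    - [0,0,-0.008,0,0,0,1]
    - [0,0,-0.013,0,0,0,1]
    - [0,0,-0.018,0,0,0,1]
    - [0,0,-0.024,0,0,0,1]
    - [0,0,-0.03,0,0,0,1]
    - [0,0,-0.036,0,0,0,1]
    - [0,0,-0.045,0,0,0,1]
    - [0,0,-0.06,0,0,0,1]
    - [0,0,-0.09,0,0,0,1]
    - [0,0,-0.13,0,0,0,1]
    - [0,0,-0.18,0,0,0,1]
    - [-0.04,0,-0.22,0,0,0,1]
    - [-0.08,0,-0.25,0,0,0,1]
    - [-0.11,0,-0.25,0,0,0,1]
    - [-0.13,0,-0.25,0,0,0,1]
    - [-0.13,0,-0.25,0,0,0,1]

```text
t: 32.0
position: [0.613, -0.1653, 0.2356]
ee_rot: [-2.3, -2.139, 0.003]
force: [-0.2, 0.2, -0.1]
gripper_width: 0.0006
finger_force: 0.0
```

Run:
```python
from h import *
s=get_state();print(s['position'],s['force'])
im=vision.capture('wrist')[0:215,150:480,::-1];sc=vision.capture('scene')[140:290,180:480,::-1]
o=np.zeros((600,800,3),np.uint8);o[:400]=cv2.resize(sc,(800,400),interpolation=cv2.INTER_CUBIC);o[400:,:307]=cv2.resize(im,(307,200))
t=vision.capture('top')[120:270,130:470,::-1];o[400:,330:783]=cv2.resize(t,(453,200))
cv2.imwrite('pics/end.png',o)
```

```text
[ 0.61301661 -0.16525781  0.23556367] [-0.24451016  0.15189358 -0.13078291]
```

View pics/end.png

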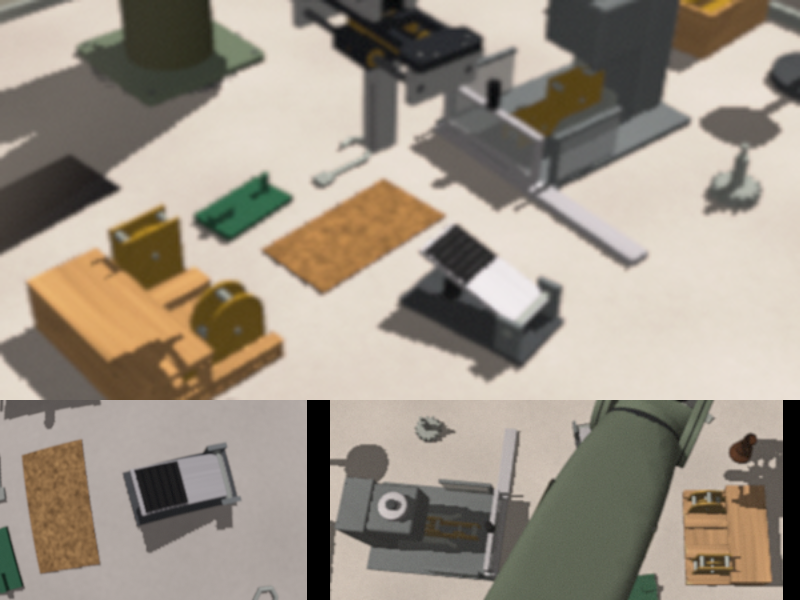

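The frame is in the press behind the shut guard (knob at (493,95)). The pedal is back up at (480,265), and the bystanders are where they were.

```bash
python3 -c "
from plant import workorder;print(workorder.job_done())"
```

```text
the job is handed in; nothing more can be done
None
```

I finished the job and handed it in: the frame went into the press until it met firm resistance at the back stop, the guard is shut, and the pedal was held at its stop for about 1 s and came back up. The whole run took about 32 s; the hand-in did not return a verdict.

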